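Index a sample bottle round to the sensor of a clicking sample changer

TASK

Set the stoppered sample bottle down gently, upright, in the empty cup of the sample changer's turntable and let go of it. Then turn the turntable anticlockwise (seen from above; its upright handle is there for this), counting the 30-degree clicks, so that the bottle passes in through the spring flap of the clear hood and stops at the click directly under the sensor, without running past it. Finish with the bottle still upright in its cup, the flap swung shut behind it and the handle let go, and leave the beaker, jar and meter where they are.

Things in the scene. Friction and masses are not known exactly. Their poses are not given: they have to be found in the camera images.
- station: White round base of the sample changer, 304 mm across, 36 mm high, fixed to the bench, place and yaw vary. Origin: centre of its underside, on the turning axis. Angles below are in its frame, anticlockwise from its x axis seen from above. Its rim has a tick every 30 degrees, with thick ones at 90 (load mark) and 270 (sensor).
- hood (a point): Top of the clear plastic hood's roof, mid-way round. The hood covers 215 to 294 degrees of the station: roof from radius 52 to 138 mm, top 197 mm above the bench (ribs to 200), outer wall at radius 138 mm, no inner wall, end at 294 degrees open. A black sensor head, 28 mm across, stands on the roof at 270 degrees, up to 242 mm.
- turntable (a joint): Turning angle, rad, anticlockwise from above. 0: cup at 90 degrees of the station (load mark); pi: under the sensor. A sprung detent pulls to the nearest multiple of pi/6 (a click) and holds there; the crest is half way, and passing it takes 4 to 7 N at the handle. Starts at click 0, 1 or 2 (6, 5 or 4 clicks to go). Past 3.54 counts as run past; stop at 4.2.
- axis (a point): Point on the vertical turning axis at the height of the top of the turntable, an aluminium disc 244 mm across, top 50 mm above the bench.
- cup (a point): Centre of the inner floor of the grey cup on the turntable, 90 mm from the axis, 55 mm above the bench. Cup inside diameter 58 mm, outside 68 mm, rim 20 mm above this point. It turns with the turntable.
- handle (a point): Grip point of the turntable's upright handle, 90 mm from the axis and 105 degrees clockwise of the cup: a black round sleeve 22 mm in diameter, 85 to 185 mm above the bench, that spins freely on its post, so the hand need not turn with it. The point is on its centre line, 165 mm above the bench. Turns with the turntable.
- reading (a point): Point on the fixed station directly under the sensor, where the cup floor's centre must come: 90 mm from the axis, at 270 degrees, 55 mm above the bench.
- flap (a joint): Hood's spring flap, rad: 0 shut, positive swung into the hood, range -1.4 to 1.5. Metal leaf 64 mm wide, from 87 to 187 mm above the bench, across the bottle's way at 215 degrees; upright hinge at radius 128 mm. Weak spring (0.03 N m/rad). A bottle in the cup pushes it open, holds it open one click before the sensor, and lets it shut once under the sensor.
- flap_edge (a point): Middle of the free upright edge of the flap leaf, 68 mm from its hinge.
- bottle: Sample bottle: clear glass, round, 50 mm diameter body up to 72 mm, shoulder, then a plain grey stopper 30 mm in diameter from 94 to 121 mm height (grip it there). 0.2 to 0.37 kg. Origin: centre of its underside; z axis up through the stopper. Starts upright on the bench.
- beaker: Bystander: empty glass beaker, 72 mm across, 85 mm high, no lid. Origin: centre of its underside.
- jar: Bystander: squat clear jar, 68 mm across, 95 mm high, with a wide white lid. Origin: centre of its underside.
- meter: Bystander: orange hand-held meter lying flat, 160 x 75 x 30 mm, with a screen and keys. Origin: centre of its underside, x axis along its length.
Not all that is in view belongs to the job. Leave any purple look-alike of the bottle alone.

How it is judged:
By the outcome, as a careful person would: the job done as asked, in the order asked, and still so for the second after the job is handed in, with the robot touching nothing.
It also fails if it takes over 64 s, if anything falls off the work surface, if the arm or the gripper's body presses on something with over 40 N, if the wrist force passes 120 N, or if a joint passes its speed limit or range.

ROBOT

A 7-joint arm with a two-finger parallel gripper is mounted at the origin on the work surface. World frame = base frame: x ahead of the robot, y to its left, z up, the work surface at z = 0. Lengths are in m, angles in rad, forces in N, time in s.
With the tool pointing down it reaches from about 0.425 to 0.975 m from the base axis. Payload 16.7 kg.
Tool frame: the origin (TCP) lies on the centre line of the jaws, within the pads' length; the fingertips stand 22 mm ahead of it and the grasp point (between the pads) lies 3 mm ahead of it (env.tcp_to_tips is the distance from the TCP to the fingertips, in m); z points along the fingers, y is the line along which they close (so a half turn about z gives the same grasp; the last joint's range is limited). The gripper opens to 85 mm and grips with 20 to 120 N. Pads are 22 mm wide; open, the fingers measure 114 mm over their backs; the gripper's body (76 mm by 85 mm) begins 54 mm behind the grasp point. The pads swing forward as they close: fully open they stand 13 mm farther back than shut.
Start: joints at [-0.149, 0.426, 0.074, 1.606, -0.034, 1.111, -0.067], TCP at [0.675, -0, 0.231] pointing down, gripper open.
Joint ranges: [-2.85, 2.85], [-0.5, 2.14], [-1.23, 1.37], [0.21, 2.46], [-1.02, 4.16], [0.16, 2.05], [-2.73, 2.73]. Speed limits (rad/s): [1.89, 1.89, 2.39, 2.39, 3.01, 3.01, 3.01].

INTERFACE

Orientations are given as a unit quaternion [x, y, z, w].
In Python, from station import env gives the robot as it stands.
- The arm moves only by the tool step_arm, never from a script. Its arguments are lists of equal length, an entry for each row: "delta_pos": the shift along the world's x, y, z each as a share of 800 mm, from -1 to 1, a list of three; "roll": the turn about the world's z as a share of 90 degrees, from -1 to 1; "jaw": the closure, from 0 (fully open) to 1 (shut). A call has 1 to 5 rows; each row is the pose to reach, as a shift and turn from the pose commanded when the call began; what a row does not reach only later rows make up. A row lasts 1/8 s, in which the tool goes at most 62.5 mm and 10.7 degrees, less where a joint would pass 70% of its speed; a pose out of reach is approached as far as the arm can. A call with a number of a shift or a turn outside -1 to 1 is refused whole. A call with a gripper value outside its range is refused whole. The fingers move at their own pace and stop on an object; "grip_force" is the grip in N (left out, the last holds). Time passes only in rows, so rows that repeat a pose let the fingers close. It gives the time, the measured TCP pose, the force, the opening and the grip force at its end, in the units of the state.
- env.get_state(): the state, without advancing time (a new reading comes with each control period).
- env.get_image(name): name is "scene" or "side" or "wrist"; returns a dict with "image" (420x560x3 uint8, red, green, blue), "K" (3x3 intrinsics, pixels), "world_from_camera" (4x4, takes a point from camera to world coordinates); the wrist camera has in their place "mount" (4x4, takes a point from camera to tool coordinates, whose origin is the TCP and whose axes are the flange's). Camera axes: x right, y down, z forward; pixel columns grow to the right and rows downward; lengths in m; the calibration is good to about 2 mm. A picture is of the moment at which its call begins: read the wrist's pose just before it. There is no depth.
- env.finish_job(): hands the job in; it is judged then, once.
The state is a dict: "time": time; "joints": joint angles; "joint_velocities": joint speeds; "joint_torque": joint torques, N m; "position": TCP position; "tool_rot": TCP orientation; "ft_force": force on the tool from outside, world axes, zero at the start; "ft_torque": the same for the moment, N m; "opening": finger opening in m; "grip_force": force on a finger pad.
Only numpy, scipy, OpenCV 4.12 (cv2) and the standard library are available. Lean on these libraries where they do the work, as an engineer would, in place of code of your own. Each camera call takes 0.05 s, during which the arm holds its last target. There are 200 camera calls.

## Working session

There is one attempt and no reset: what is moved stays moved. The work goes in short steps, Python scripts to look and compute and a tool call to move; the robot and the scene stay as the last step left them, time stands still between calls to the robot, and variables do not carry over. Pictures are saved under pics/ and viewed, at most 10 in all, crops included, and the job is handed in when it is done.

Besides the shell and the picture viewer there is one more tool, called after ">>>" by a JSON object that holds its "name" and its "arguments". step_arm: Moves the arm, as the interface text tells. Its arguments: {"type":"object","properties":{"delta_pos":{"type":"array","items":{"type":"array","items":{"type":"number","minimum":-1,"maximum":1}}},"roll":{"type":"array","items":{"type":"number","minimum":-1,"maximum":1}},"jaw":{"type":"array","items":{"type":"number"}},"grip_force":{"type":"number"}},"required":["delta_pos","roll","jaw"]}

```bash
mkdir -p pics; cat > h.py <<'E'
import numpy as np, cv2
from station import env
from scipy.spatial.transform import Rotation as R
def cam(n):
    s=env.get_state(); d=env.get_image(n); K=np.array(d["K"])
    if n=="wrist":
        T=np.eye(4);T[:3,:3]=R.from_quat(s["tool_rot"]).as_matrix();T[:3,3]=s["position"];W=T@np.array(d["mount"])
    else: W=np.array(d["world_from_camera"])
    return d["image"],K,W
def ray(K,W,u,v):
    r=W[:3,:3]@np.linalg.inv(K)@np.array([u,v,1.]);return W[:3,3],r/np.linalg.norm(r)
def onz(K,W,u,v,z):
    o,r=ray(K,W,u,v);return o+r*(z-o[2])/r[2]
def proj(K,W,p):
    q=np.linalg.inv(W)@np.append(p,1);q=K@q[:3];return q[:2]/q[2]
def save(im,n): cv2.imwrite("pics/"+n,im[:,:,::-1])
E
python3 - <<'E'
from h import *
import pickle
c={n:cam(n) for n in("scene","side","wrist")}
pickle.dump(c,open("c0.pkl","wb"))
for n in c: save(c[n][0],n+"0.png");print(n,c[n][2].round(3).tolist())
s=env.get_state();print(s["time"],s["tool_rot"],s["opening"])
E
```

```text
scene [[0.805, 0.346, -0.483, 1.128], [0.594, -0.472, 0.651, -0.803], [-0.003, -0.811, -0.586, 0.867], [0.0, 0.0, 0.0, 1.0]]
side [[-0.939, -0.269, 0.216, 0.248], [-0.344, 0.699, -0.626, 0.77], [0.018, -0.662, -0.749, 1.077], [0.0, 0.0, 0.0, 1.0]]
wrist [[1.0, 0.0, -0.001, 0.676], [-0.0, -0.945, -0.328, 0.084], [-0.001, 0.328, -0.945, 0.373], [0.0, 0.0, 0.0, 1.0]]
0.15 [ 7.07095463e-01  7.07117927e-01 -3.75514729e-04 -3.18559608e-04] 0.08550698899482198
```

View pics/scene0.png

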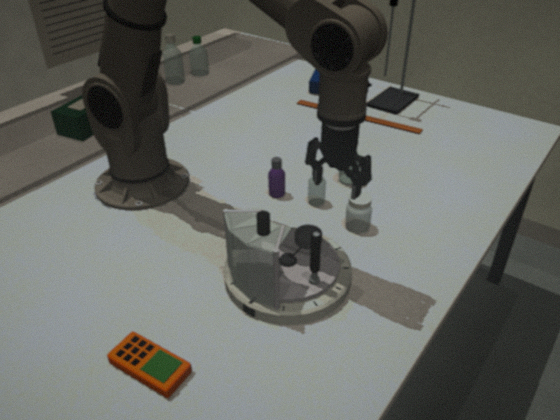

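View pics/side0.png

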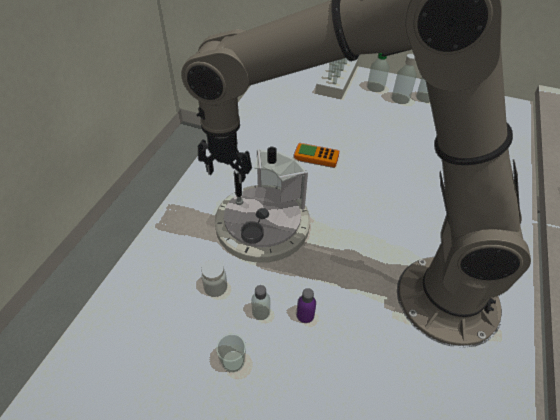

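The scene view shows the station centred near (288,268), with the sensor at (263,222), handle at (316,250) and bottle at (316,188). In the side view the bottle is at (261,302), cup at (252,232), sensor at (272,155) and handle at (240,185). I'll zoom in on the side view.

```bash
python3 - <<'E'
from h import *
import pickle
c=pickle.load(open("c0.pkl","rb"))
a=cv2.resize(c["side"][0][130:340,180:340],None,fx=2.8,fy=2.8,interpolation=2)
b=cv2.resize(c["scene"][0][190:330,210:370],None,fx=2.1,fy=2.1,interpolation=2)
o=np.zeros((588,800,3),np.uint8);o[:588,:448]=a;o[:294,448:448+336]=b
w=cv2.resize(c["wrist"][0],(352,264));o[300:564,448:]=w
save(o,"z.png")
E
```

```text
(no output)
```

View pics/z.png

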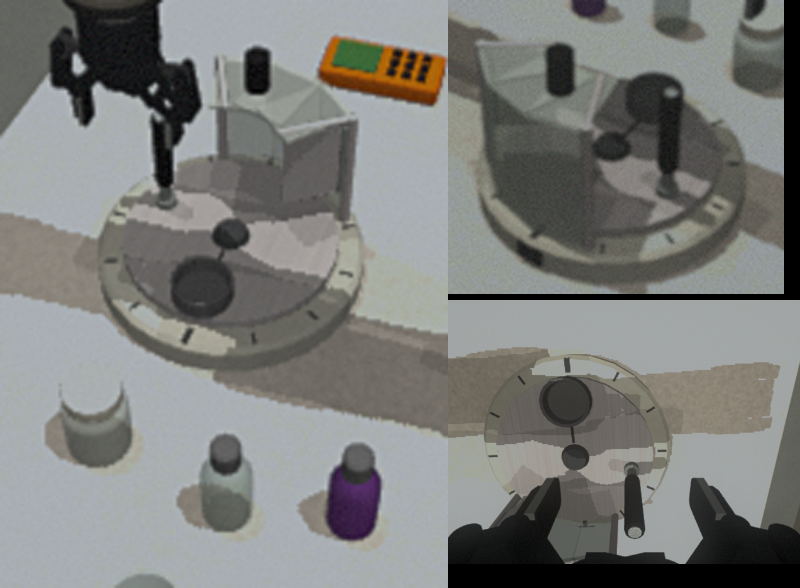

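The crops show the cup close to the thick load tick, the handle to the right of it in the wrist view, and the sensor head opposite. So it probably starts at click 0. Next I'll measure these.

```bash
python3 - <<'E'
from h import *
import pickle
c=pickle.load(open("c0.pkl","rb"))
I,K,W=c["wrist"]
f=lambda x,y:((x-448)/352*560,(y-300)/264*420)
P=lambda x,y,z:onz(K,W,*f(x,y),z)
cup=P(566,402,.075);tick=P(567,365,.036);ht=P(634.5,533,.185);hub=P(575,457,.062)
print("cup",cup.round(3),"tick",tick.round(3),"handletop",ht.round(3),"hub",hub.round(3))
# refine with hough circles for cup
g=cv2.cvtColor(I,cv2.COLOR_RGB2GRAY)
z=cv2.HoughCircles(g[110:210,130:250],3,1.0,50,param1=100,param2=20,minRadius=30,maxRadius=50) if False else None
I2,K2,W2=c["side"];I3,K3,W3=c["scene"]
s2=lambda x,y:(180+x/2.8,130+y/2.8)
s3=lambda x,y:(210+(x-448)/2.1,190+y/2.1)
q=lambda x,y,z:onz(K2,W2,*s2(x,y),z).round(3)
r=lambda x,y,z:onz(K3,W3,*s3(x,y),z).round(3)
print("side: cup",q(204,284,.075),"sensor top",q(257,54,.242),"stopper top",q(227,442,.121),"tick",q(188,336,.036),"handle",q(162,120,.185))
print("scene: cup",r(655,92,.075),"sensor top",r(560,50,.242),"handle",r(671,90,.185),"hub",r(612,142,.062),"sensortick",r(530,257,.02))
E
```

```text
cup [0.598 0.023 0.075] tick [0.593 0.068 0.036] handletop [ 0.686 -0.091  0.185] hub [ 0.601 -0.063  0.062]
side: cup [0.587 0.027 0.075] sensor top [ 0.598 -0.159  0.242] stopper top [0.481 0.225 0.121] tick [0.589 0.07  0.036] handle [ 0.678 -0.084  0.185]
scene: cup [0.599 0.014 0.075] sensor top [ 0.601 -0.159  0.242] handle [ 0.684 -0.087  0.185] hub [ 0.601 -0.073  0.062] sensortick [ 0.61  -0.229  0.02 ]
```

>>> {"name": "step_arm", "arguments": {"delta_pos": [[-0.05,0.055,0.03],[-0.1,0.11,0.06],[-0.15,0.17,0.06],[-0.2,0.225,0.06],[-0.2425,0.281,0.06]], "roll": [0,0,0,0,0], "jaw": [0.2,0.2,0.2,0.2,0.2]}}

```text
time: 0.78
position: [0.4792, 0.2261, 0.2792]
tool_rot: [0.707, 0.707, 0.0, 0.0]
ft_force: [0.6, 0.1, -0.4]
opening: 0.0683
grip_force: 0.0
```

>>> {"name": "step_arm", "arguments": {"delta_pos": [[0,0,0],[0,0,0]], "roll": [0,0], "jaw": [0.35,0.35]}}

```text
time: 1.02
position: [0.4811, 0.2244, 0.279]
tool_rot: [0.707, 0.707, -0.0, 0.0]
ft_force: [-0.1, -1.5, 0.1]
opening: 0.0556
grip_force: 0.0
```

```bash
python3 - <<'E'
from h import *
import pickle
c={n:cam(n) for n in("scene","side","wrist")}
pickle.dump(c,open("c1.pkl","wb"))
o=np.zeros((420,800,3),np.uint8);o[:,:560]=c["wrist"][0]
o[:240,560:]=cv2.resize(c["side"][0][220:380,180:340],(240,240))
save(o,"w1.png")
E
```

```text
(no output)
```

View pics/w1.png

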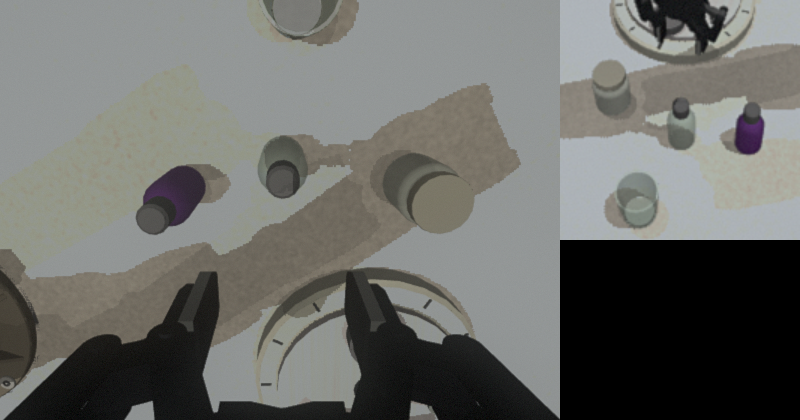

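The wrist view shows the bottle's stopper at (283,182), the purple look-alike's cap at (152,218), the jar lid at (443,203) and the beaker at the top near (300,10). The side view is clear.

```bash
python3 - <<'E'
from h import *
import pickle
c=pickle.load(open("c1.pkl","rb"))
I,K,W=c["wrist"]
print("stop",onz(K,W,283,182,.121).round(4),"low",onz(K,W,283,190,.1).round(3),"purple",onz(K,W,152,218,.121).round(3),"jar",onz(K,W,443,203,.095).round(3),"beaker",onz(K,W,300,2,.085).round(3))
I,K,W=c["side"]
f=lambda x,y:(180+(x-560)/1.5,220+y/1.5)
print("side stop",onz(K,W,*f(681,102),.121).round(4), "foot",onz(K,W,*f(681,140),.0).round(3))
E
```

```text
stop [0.4842 0.2293 0.121 ] low [0.484 0.216 0.1  ] purple [0.368 0.197 0.121] jar [0.636 0.202 0.095] beaker [0.498 0.372 0.085]
side stop [0.4816 0.2258 0.121 ] foot [0.481 0.232 0.   ]
```

>>> {"name": "step_arm", "arguments": {"delta_pos": [[0.002,0.004,-0.06],[0.002,0.004,-0.12],[0.002,0.004,-0.17],[0.002,0.004,-0.205],[0.002,0.004,-0.205]], "roll": [0,0,0,0,0], "jaw": [0.35,0.35,0.35,0.35,0.35]}}

```text
time: 1.8
position: [0.482, 0.2266, 0.1133]
tool_rot: [0.708, 0.707, -0.002, -0.0]
ft_force: [0.4, 0.2, 1.3]
opening: 0.0557
grip_force: 0.0
```

>>> {"name": "step_arm", "arguments": {"delta_pos": [[0,0,0],[0,0,0],[0,0,0],[0,0,0],[0,0,0]], "roll": [0,0,0,0,0], "jaw": [0.5,0.6,0.8,0.9,0.9], "grip_force": 35}}

```text
time: 2.42
position: [0.4833, 0.2284, 0.1164]
tool_rot: [0.707, 0.707, 0.001, 0.0]
ft_force: [-1.4, -1.0, 9.4]
opening: 0.0259
grip_force: 33.8
```

>>> {"name": "step_arm", "arguments": {"delta_pos": [[0,0,0.01],[0,0,0.03],[0,0,0.06],[0,0,0.1],[0,0,0.1]], "roll": [0,0,0,0,0], "jaw": [0.9,0.9,0.9,0.9,0.9]}}

```text
time: 3.05
position: [0.4838, 0.2286, 0.1982]
tool_rot: [0.707, 0.707, 0.002, 0.001]
ft_force: [-0.1, 0.4, -3.0]
opening: 0.0267
grip_force: 34.7
```

```bash
python3 - <<'E'
from h import *
import pickle
print(env.get_state()["ft_force"],env.get_state()["position"])
c={n:cam(n) for n in("scene","side","wrist")}
pickle.dump(c,open("c2.pkl","wb"))
o=np.zeros((420,800,3),np.uint8);o[:300,:400]=cv2.resize(c["wrist"][0],(400,300))
o[:400,400:]=cv2.resize(c["side"][0][200:360,180:340],(400,400))
o[300:,:400]=cv2.resize(c["scene"][0][150:270,250:390],(400,343))[:120]
save(o,"w2.png")
E
```

```text
[-0.10549634  0.42310729 -3.04606874] [0.48379123 0.22863797 0.19820255]
```

View pics/w2.png

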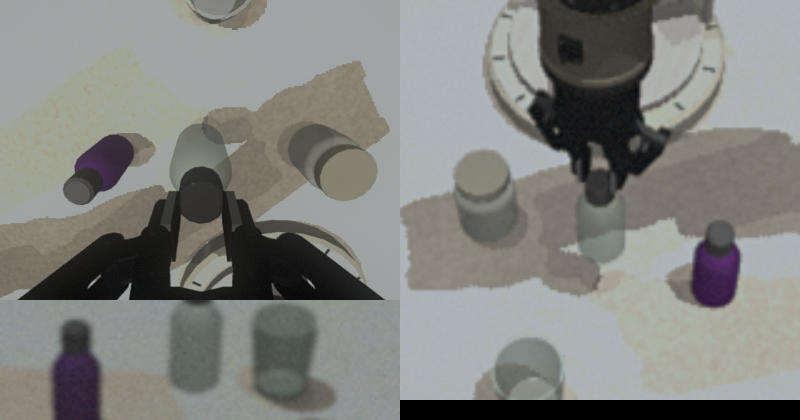

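The bottle is off the bench and hangs upright between the fingers: stopper at (202,193) in the wrist panel, bottle base at about (601,262) in the side panel. Now I'll check where it sits in the hand.

```bash
python3 - <<'E'
from h import *
import pickle
c=pickle.load(open("c2.pkl","rb"))
I,K,W=c["wrist"]
g=I.astype(int).sum(2);print(g[240:320:5,283])
print("front/back stopper top", [onz(K,W,283,1.4*y,.2).round(4) for y in (168,182,222)])
p=lambda n,q:proj(c[n][1],c[n][2],q).round(1)
for y in(.2286,.235,.24): print("wrist px of top",y,p("wrist",[.4838,y,.203]), "side",(p("side",[.4838,y,.203])-[180,200])*2.5+[400,0],"foot",(p("side",[.4838,y,.082])-[180,200])*2.5+[400,0])
E
```

```text
[132 132 136 152 149 158 146 143 151 148 141 142 145 140 146 330]
front/back stopper top [array([0.4843, 0.2533, 0.2   ]), array([0.4843, 0.2444, 0.2   ]), array([0.4844, 0.2168, 0.2   ])]
wrist px of top 0.2286 [281.8 291.3] side [597.25 176.25] foot [599.25 241.25]
wrist px of top 0.235 [281.8 278.1] side [594.75 181.5 ] foot [597.  246.5]
wrist px of top 0.24 [281.8 267.5] side [592.75 185.5 ] foot [595.25 250.25]
```

```bash
python3 - <<'E'
from h import *
import pickle
c=pickle.load(open("c0.pkl","rb"))
I,K,W=c["wrist"]
g=I.astype(int).mean(2).astype(np.uint8)
sub=g[110:215,130:245]
for th in(60,75,90):
    m=(sub<th).astype(np.uint8)
    m=cv2.morphologyEx(m,cv2.MORPH_OPEN,np.ones((7,7)))
    cs,_=cv2.findContours(m,0,1);k=max(cs,key=cv2.contourArea)
    P=np.array([onz(K,W,u+130,v+110,.075)[:2] for u,v in k[:,0]])
    (cx,cy),r=cv2.minEnclosingCircle((P*1000).astype(np.float32))
    A=np.c_[2*P,np.ones(len(P))];s=np.linalg.lstsq(A,(P**2).sum(1),rcond=None)[0]
    print(th,cx,cy,r,"lsq",s[:2],np.sqrt(s[2]+s[0]**2+s[1]**2), cv2.boundingRect(k))
z=cv2.resize(I[90:230,110:270],None,fx=4,fy=4,interpolation=2)
save(z,"cup.png")
E
```

```text
60 597.3544311523438 22.771846771240234 35.3928337097168 lsq [0.59588184 0.01865223] 0.03077248009411631 (16, 20, 83, 72)
75 596.8360595703125 23.75609588623047 36.14845657348633 lsq [0.59725911 0.02253429] 0.03418063579086626 (15, 11, 85, 82)
90 590.5241088867188 7.722781181335449 53.751190185546875 lsq [0.5942781  0.01390467] 0.03959224063243801 (3, 11, 111, 94)
```

View pics/cup.png

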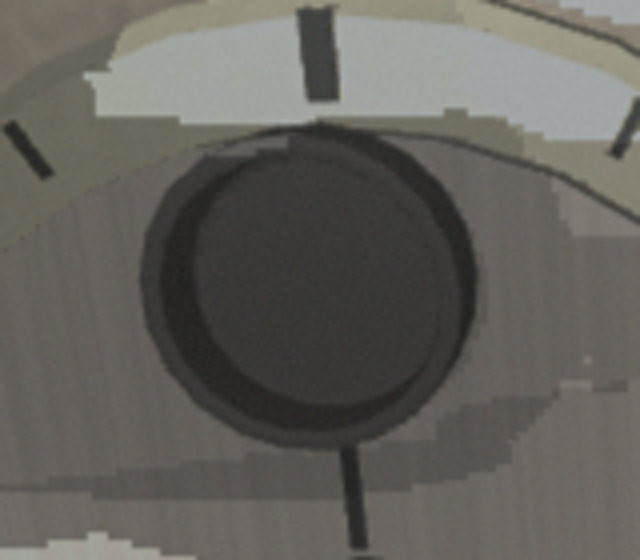

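The zoom shows the cup rim centred near (301,289) in crop pixels and the inner floor near (317,280). The thick load tick is at (318,55), and the spoke to the hub is at (350,490).

```bash
python3 - <<'E'
from h import *
import pickle
c=pickle.load(open("c0.pkl","rb"))
I,K,W=c["wrist"]
f=lambda x,y,z:onz(K,W,110+x/4-.4,90+y/4-.4,z).round(4)
print("rim",f(301,289,.075),"L",f(142,285,.075),"R",f(460,285,.075),"T",f(301,135,.075),"B",f(301,447,.075))
print("floor",f(317,280,.055),f(195,280,.055),f(440,280,.055),f(317,155,.055),f(317,405,.055))
print("tick",f(318,55,.036),"spoke",f(349,455,.05),f(360,545,.05))
E
```

```text
rim [0.5954 0.0236 0.075 ] L [0.5624 0.0244 0.075 ] R [0.6285 0.0244 0.075 ] T [0.5981 0.0548 0.075 ] B [ 0.5923 -0.0109  0.075 ]
floor [0.5937 0.0215 0.055 ] [0.5667 0.0215 0.055 ] [0.6209 0.0215 0.055 ] [0.5959 0.0487 0.055 ] [ 0.5913 -0.0072  0.055 ]
tick [0.5932 0.0685 0.036 ] spoke [ 0.5964 -0.0208  0.05  ] [ 0.5973 -0.0434  0.05  ]
```

>>> {"name": "step_arm", "arguments": {"delta_pos": [[0,0,0.03],[0.02,-0.035,0.05],[0.05,-0.09,0.05],[0.08,-0.15,0.05],[0.11,-0.205,0.05]], "roll": [0,0,0,0,0], "jaw": [0.9,0.9,0.9,0.9,0.9]}}

```text
time: 3.82
position: [0.5707, 0.0621, 0.2341]
tool_rot: [0.707, 0.707, -0.001, -0.0]
ft_force: [0.9, 0.3, -2.5]
opening: 0.0263
grip_force: 34.8
```

>>> {"name": "step_arm", "arguments": {"delta_pos": [[0.018,-0.033,0],[0.027,-0.05,0],[0.029,-0.055,0],[0.029,-0.055,0],[0.029,-0.055,0]], "roll": [0,0,0,0,0], "jaw": [0.9,0.9,0.9,0.9,0.9]}}

```text
time: 4.45
position: [0.5934, 0.0213, 0.235]
tool_rot: [0.707, 0.708, 0.0, -0.0]
ft_force: [-0.5, 0.3, -2.3]
opening: 0.0257
grip_force: 34.8
```

```bash
python3 - <<'E'
from h import *
import pickle
s=env.get_state();print(s["position"])
c={n:cam(n) for n in("scene","side","wrist")}
pickle.dump(c,open("c3.pkl","wb"))
o=np.zeros((600,800,3),np.uint8);o[:,:]=0
o[:420,:400]=c["wrist"][0][:,80:480]
o[:400,400:]=cv2.resize(c["side"][0][170:270,200:300],(400,400),interpolation=2)
o[420:,:400]=cv2.resize(c["scene"][0][200:290,240:360],(400,300))[:180]
save(o,"w3.png")
E
```

```text
[0.59339537 0.02128782 0.23500258]
```

View pics/w3.png

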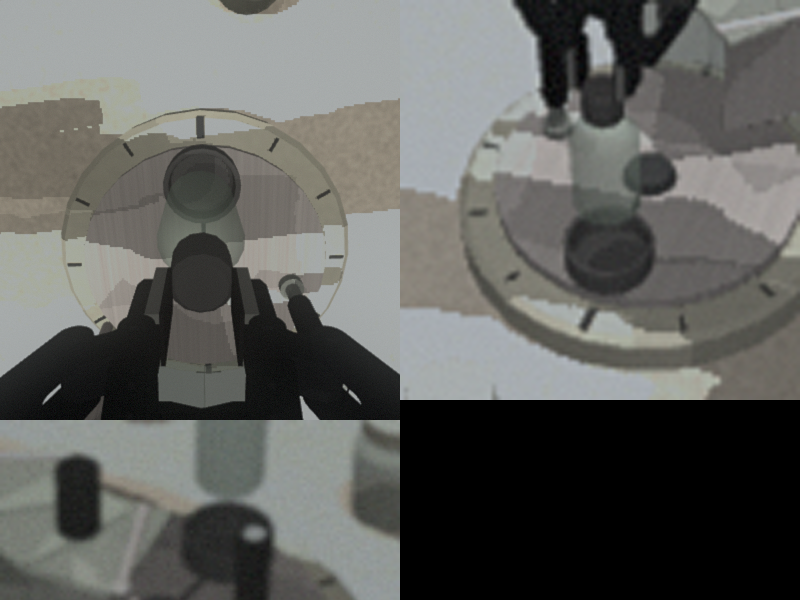

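The wrist view shows the cup rim centred at about (201.5,183.5) and the stopper top at (202.5,283) in crop pixels. In the side view the bottle hangs directly above the cup.

```bash
python3 - <<'E'
from h import *
import pickle
c=pickle.load(open("c3.pkl","rb"))
I,K,W=c["wrist"]
f=lambda x,y,z:onz(K,W,80+x,y,z).round(4)
print("rim",f(201.5,183.5,.075),"L",f(163,183,.075),f(240,183,.075),f(201,145,.075),f(201,223,.075))
print("stopper",f(202.5,283,.2396),f(202,257,.2396),f(202,311,.2396))
print("tick",f(200,127,.036)); I,K,W=c["side"]
g=lambda x,y,z:onz(K,W,200+(x-400)/4,170+y/4,z).round(4)
print("side rim",g(610,250,.075),"bottlefoot front",g(604,222,.1186),"stoptop", g(603,82,.2396))
I,K,W=c["scene"]
k=lambda x,y,z:onz(K,W,240+x*.3,200+(y-420)*.3,z).round(4)
print("scene rim",k(228,543,.075),"foot front edge",k(229,500,.1186))
E
```

```text
rim [0.5948 0.0247 0.075 ] L [0.5617 0.0252 0.075 ] [0.628  0.0252 0.075 ] [0.5944 0.0578 0.075 ] [ 0.5944 -0.0117  0.075 ]
stopper [0.5951 0.0238 0.2396] [0.5949 0.0363 0.2396] [0.5949 0.0096 0.2396]
tick [0.5934 0.0683 0.036 ]
side rim [0.5864 0.0309 0.075 ] bottlefoot front [0.5857 0.0407 0.1186] stoptop [0.5913 0.0192 0.2396]
scene rim [0.6055 0.0042 0.075 ] foot front edge [ 6.081e-01 -4.000e-04  1.186e-01]
```

>>> {"name": "step_arm", "arguments": {"delta_pos": [[0.0005,0,-0.02],[0.0005,0,-0.04],[0.0005,0,-0.06],[0.0005,0,-0.07],[0.0005,0,-0.073]], "roll": [0,0,0,0,0], "jaw": [0.9,0.9,0.9,0.9,0.9]}}

```text
time: 5.22
position: [0.594, 0.0199, 0.1759]
tool_rot: [0.707, 0.707, -0.0, -0.0]
ft_force: [-0.5, -0.1, -2.2]
opening: 0.0259
grip_force: 34.8
```

>>> {"name": "step_arm", "arguments": {"delta_pos": [[0,0,-0.001],[0,0,-0.002],[0,0,-0.003],[0,0,-0.004]], "roll": [0,0,0,0], "jaw": [0.9,0.9,0.9,0.9]}}

```text
time: 5.72
position: [0.5942, 0.02, 0.1735]
tool_rot: [0.707, 0.707, 0.0, 0.0]
ft_force: [0.3, -0.2, -2.9]
opening: 0.0261
grip_force: 34.8
```

>>> {"name": "step_arm", "arguments": {"delta_pos": [[0,0,-0.001],[0,0,-0.002],[0,0,-0.003]], "roll": [0,0,0], "jaw": [0.9,0.9,0.9]}}

```text
time: 6.1
position: [0.5946, 0.0201, 0.1716]
tool_rot: [0.707, 0.707, 0.0, 0.0]
ft_force: [-2.5, 0.6, 10.5]
opening: 0.0258
grip_force: 37.1
```

>>> {"name": "step_arm", "arguments": {"delta_pos": [[0,0,0.001],[0,0,0.001],[0,0,0.001],[0,0,0.001],[0,0,0.001]], "roll": [0,0,0,0,0], "jaw": [0.9,0.6,0.5,0.4,0.4], "grip_force": 20}}

```text
time: 6.72
position: [0.5942, 0.02, 0.1718]
tool_rot: [0.707, 0.707, -0.0, -0.0]
ft_force: [0.2, 0.4, -0.5]
opening: 0.0509
grip_force: 0.0
```

>>> {"name": "step_arm", "arguments": {"delta_pos": [[0,0,0],[0,0,0.02],[0,0,0.05],[0,0,0.09],[0,0,0.13]], "roll": [0,0,0,0,0], "jaw": [0.35,0.35,0.35,0.35,0.35]}}

```text
time: 7.35
position: [0.5942, 0.02, 0.278]
tool_rot: [0.707, 0.707, 0.0, 0.0]
ft_force: [-0.2, -0.1, -0.3]
opening: 0.0553
grip_force: 0.0
```

```bash
python3 - <<'E'
from h import *
import pickle
s=env.get_state();print(s["position"],s["opening"])
c={n:cam(n) for n in("scene","side","wrist")}
pickle.dump(c,open("c4.pkl","wb"))
o=np.zeros((600,800,3),np.uint8)
o[:420,:400]=c["wrist"][0][:,80:480]
o[:400,400:]=cv2.resize(c["side"][0][150:270,200:320],(400,400),interpolation=2)
o[420:,:400]=cv2.resize(c["scene"][0][190:290,240:360],(400,330))[:180]
save(o,"w4.png")
E
```

```text
[0.5941895  0.01995533 0.27802544] 0.055337864753929746
```

View pics/w4.png

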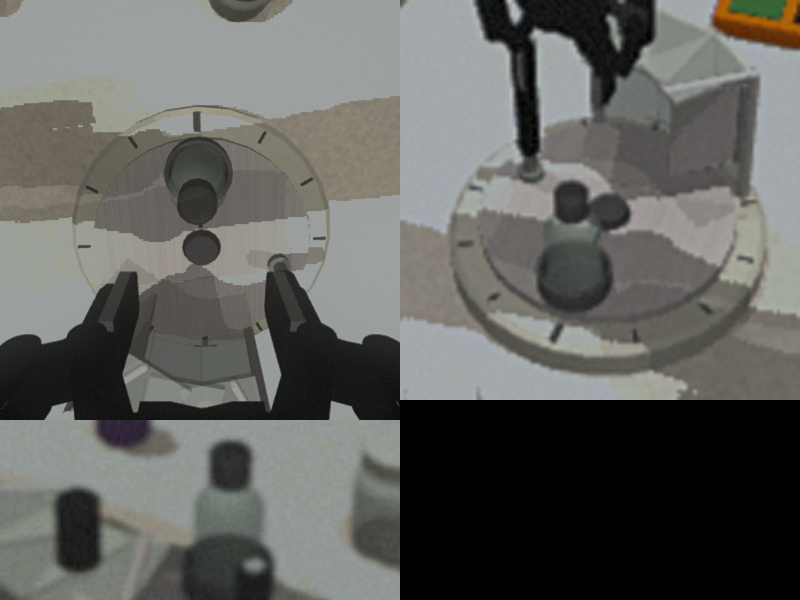

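The bottle stands upright in the cup (stopper (197,200), hub (201,247), load tick (197,122)). The cup is on the load mark, so there are 6 clicks to go. The handle comes next.

>>> {"name": "step_arm", "arguments": {"delta_pos": [[0.04,-0.045,0],[0.08,-0.09,0],[0.11,-0.13,0],[0.114,-0.136,0],[0.114,-0.136,0]], "roll": [0,0,0,0,0], "jaw": [0.3,0.3,0.3,0.3,0.3]}}

```text
time: 8.12
position: [0.685, -0.0888, 0.2752]
tool_rot: [0.707, 0.707, -0.0, -0.0]
ft_force: [0.1, 0.7, 0.2]
opening: 0.0602
grip_force: 0.0
```

```bash
python3 - <<'E'
from h import *
import pickle
s=env.get_state();print(s["position"],s["opening"])
c={n:cam(n) for n in("wrist",)}
I,K,W=c["wrist"]
print("expect px of handle top",proj(K,W,[.6856,-.0887,.185]),"tool",proj(K,W,[*s["position"][:2],.185]))
save(I,"w5.png")
pickle.dump(c,open("c5.pkl","wb"))
E
```

```text
[ 0.685035   -0.08876382  0.27522585] 0.06019852888278511
expect px of handle top [280.71054049 215.09401032] tool [279.8830488  215.18217687]
```

View pics/w5.png

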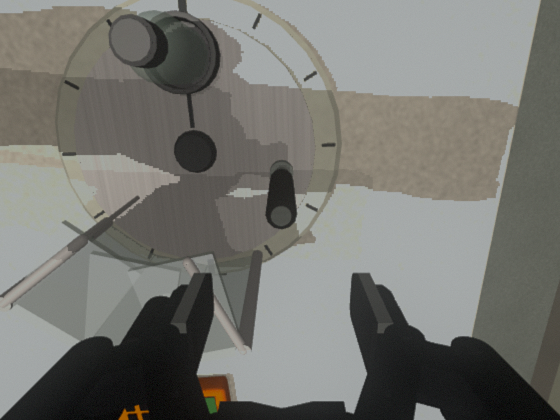

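The handle top is at (281,216), as predicted. I'll go down and grip it.

>>> {"name": "step_arm", "arguments": {"delta_pos": [[0,0,-0.03],[0,0,-0.06],[0,0,-0.09],[0,0,-0.12],[0,0,-0.134]], "roll": [0,0,0,0,0], "jaw": [0.45,0.45,0.45,0.45,0.45]}}

```text
time: 8.8
position: [0.6845, -0.0874, 0.1676]
tool_rot: [0.707, 0.708, -0.0, -0.001]
ft_force: [1.4, 0.0, 0.4]
opening: 0.047
grip_force: 0.0
```

>>> {"name": "step_arm", "arguments": {"delta_pos": [[0,0,0],[0,0,0],[0,0,0],[0,0,0],[0,0,0]], "roll": [0,0,0,0,0], "jaw": [0.6,0.7,0.9,0.95,0.95], "grip_force": 40}}

```text
time: 9.43
position: [0.6849, -0.0887, 0.1699]
tool_rot: [0.707, 0.707, -0.0, -0.0]
ft_force: [-8.2, 1.8, 8.4]
opening: 0.0202
grip_force: 38.7
```

```bash
python3 - <<'E'
import numpy as np
a=np.radians(-13.3)
for k in range(6):
    s=np.radians(-13.3+30*k);print(k,[[round(float(.09/.8*(np.cos(s+np.radians(6*j))-np.cos(s))),4),round(float(.09/.8*(np.sin(s+np.radians(6*j))-np.sin(s))),4)] for j in range(1,6)])
E
```

```text
0 [[0.0021, 0.0116], [0.003, 0.0233], [0.0026, 0.0351], [0.0011, 0.0468], [-0.0017, 0.0582]]
1 [[-0.004, 0.0111], [-0.0091, 0.0217], [-0.0153, 0.0317], [-0.0225, 0.041], [-0.0306, 0.0495]]
2 [[-0.009, 0.0076], [-0.0187, 0.0143], [-0.0291, 0.0198], [-0.04, 0.0243], [-0.0513, 0.0276]]
3 [[-0.0116, 0.0021], [-0.0233, 0.003], [-0.0351, 0.0026], [-0.0468, 0.0011], [-0.0582, -0.0017]]
4 [[-0.0111, -0.004], [-0.0217, -0.0091], [-0.0317, -0.0153], [-0.041, -0.0225], [-0.0495, -0.0306]]
5 [[-0.0076, -0.009], [-0.0143, -0.0187], [-0.0198, -0.0291], [-0.0243, -0.04], [-0.0276, -0.0513]]
```

>>> {"name": "step_arm", "arguments": {"delta_pos": [[0.0015,0.0116,0],[0.002,0.0233,0],[0.0016,0.0351,0],[0.0001,0.0468,0],[-0.0027,0.0582,0]], "roll": [0,0,0,0,0], "jaw": [0.95,0.95,0.95,0.95,0.95]}}

```text
time: 10.05
position: [0.6832, -0.0424, 0.17]
tool_rot: [0.707, 0.707, 0.0, 0.0]
ft_force: [-6.1, -1.3, 7.5]
opening: 0.02
grip_force: 39.2
```

>>> {"name": "step_arm", "arguments": {"delta_pos": [[-0.005,0.0111,0],[-0.0101,0.0217,0],[-0.0163,0.0317,0],[-0.0235,0.041,0],[-0.0316,0.0495,0]], "roll": [0,0,0,0,0], "jaw": [0.95,0.95,0.95,0.95,0.95]}}

```text
time: 10.68
position: [0.6581, -0.0024, 0.17]
tool_rot: [0.707, 0.707, 0.001, 0.0]
ft_force: [-1.2, -4.2, 8.1]
opening: 0.0202
grip_force: 40.5
```

>>> {"name": "step_arm", "arguments": {"delta_pos": [[-0.009,0.0076,0],[-0.0187,0.0143,0],[-0.0291,0.0198,0],[-0.04,0.0243,0],[-0.0513,0.0276,0]], "roll": [0,0,0,0,0], "jaw": [0.95,0.95,0.95,0.95,0.95]}}

```text
time: 11.3
position: [0.6171, 0.0193, 0.1699]
tool_rot: [0.707, 0.707, 0.001, 0.001]
ft_force: [-0.3, -4.4, 9.8]
opening: 0.02
grip_force: 40.7
```

>>> {"name": "step_arm", "arguments": {"delta_pos": [[-0.0116,0.0011,0],[-0.0233,0.002,0],[-0.0351,0.0016,0],[-0.0468,0.0001,0],[-0.0582,-0.0027,0]], "roll": [0,0,0,0,0], "jaw": [0.95,0.95,0.95,0.95,0.95]}}

```text
time: 11.92
position: [0.5707, 0.0177, 0.1699]
tool_rot: [0.707, 0.707, 0.001, 0.001]
ft_force: [-0.3, -1.1, 9.4]
opening: 0.0197
grip_force: 41.1
```

>>> {"name": "step_arm", "arguments": {"delta_pos": [[-0.0111,-0.004,0],[-0.0217,-0.0091,0],[-0.0317,-0.0153,0],[-0.041,-0.0225,0],[-0.0495,-0.0306,0]], "roll": [0,0,0,0,0], "jaw": [0.95,0.95,0.95,0.95,0.95]}}

```text
time: 12.55
position: [0.5312, -0.0069, 0.1699]
tool_rot: [0.707, 0.707, 0.001, 0.001]
ft_force: [0.6, -2.5, 10.0]
opening: 0.0201
grip_force: 41.3
```

>>> {"name": "step_arm", "arguments": {"delta_pos": [[-0.0076,-0.009,0],[-0.0143,-0.0187,0],[-0.0198,-0.0291,0],[-0.0243,-0.04,0],[-0.0276,-0.0513,0]], "roll": [0,0,0,0,0], "jaw": [0.95,0.95,0.95,0.95,0.95]}}

```text
time: 13.18
position: [0.5091, -0.0481, 0.1699]
tool_rot: [0.707, 0.707, 0.001, 0.001]
ft_force: [0.3, -1.3, 10.4]
opening: 0.0203
grip_force: 41.4
```

>>> {"name": "step_arm", "arguments": {"delta_pos": [[0,0,0],[0,0,0]], "roll": [0,0], "jaw": [0.95,0.95]}}

```text
time: 13.42
position: [0.5092, -0.0482, 0.1698]
tool_rot: [0.707, 0.707, 0.001, 0.001]
ft_force: [-1.1, -1.7, 11.3]
opening: 0.0202
grip_force: 41.4
```

>>> {"name": "step_arm", "arguments": {"delta_pos": [[0,0,0],[0,0,0],[0,0,0],[0,0,0],[0,0,0]], "roll": [0,0,0,0,0], "jaw": [0.8,0.65,0.5,0.45,0.45], "grip_force": 20}}

```text
time: 14.05
position: [0.5086, -0.0482, 0.1685]
tool_rot: [0.707, 0.707, -0.0, -0.0]
ft_force: [-0.2, 0.2, 0.4]
opening: 0.047
grip_force: 0.0
```

>>> {"name": "step_arm", "arguments": {"delta_pos": [[0,0,0.02],[0,0,0.06],[0,0,0.1],[0,0.02,0.15],[0,0.06,0.19]], "roll": [0,0,0,0,0], "jaw": [0.45,0.45,0.45,0.45,0.45]}}

```text
time: 14.68
position: [0.5087, -0.0008, 0.3235]
tool_rot: [0.708, 0.706, 0.001, 0.001]
ft_force: [0.3, 0.4, -0.6]
opening: 0.0468
grip_force: 0.0
```

>>> {"name": "step_arm", "arguments": {"delta_pos": [[0,0.05,0],[0,0.1,0],[0,0.1,0],[0,0.1,0]], "roll": [0,0,0,0], "jaw": [0.45,0.45,0.45,0.45]}}

```text
time: 15.18
position: [0.5087, 0.0792, 0.3213]
tool_rot: [0.707, 0.707, 0.0, 0.0]
ft_force: [-0.1, -0.6, 0.9]
opening: 0.0471
grip_force: 0.0
```

```bash
python3 - <<'E'
from h import *
import pickle
s=env.get_state();print(s["time"],s["position"],s["opening"],s["ft_force"])
c={n:cam(n) for n in("scene","side","wrist")}
pickle.dump(c,open("c6.pkl","wb"))
o=np.zeros((600,800,3),np.uint8)
o[:300,:400]=cv2.resize(c["wrist"][0],(400,300))
o[:400,400:]=cv2.resize(c["side"][0][140:260,200:320],(400,400),interpolation=2)
o[300:600,:400]=cv2.resize(c["scene"][0][200:320,210:370],(400,300))
save(o,"w6.png")
E
```

```text
15.175 [0.50866264 0.07917737 0.32128057] 0.047094972977199244 [-0.09752385 -0.63374295  0.93955494]
```

View pics/w6.png

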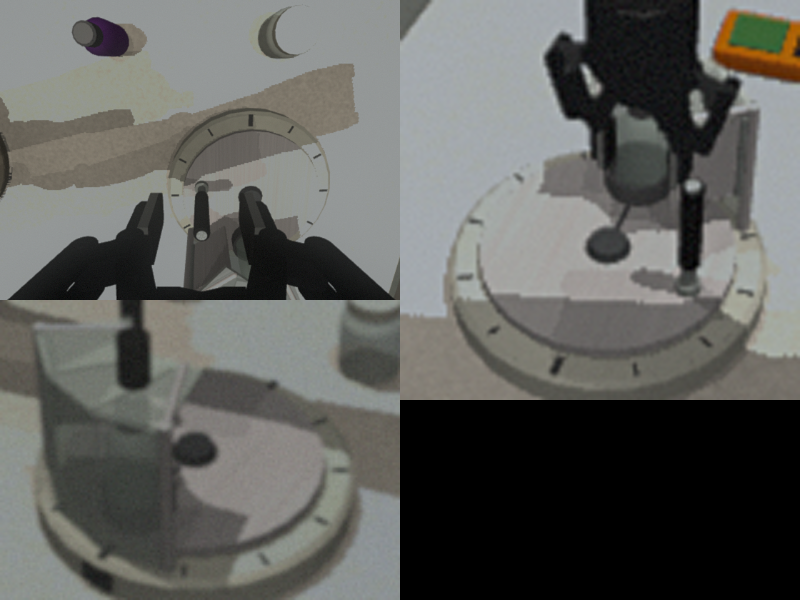

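The final view shows the cup and bottle inside the hood under the sensor, upright at about (637,170) in the side panel. The handle is free at (693,185), and the wrist panel has its top at (202,236). I'll check the angle and the flap numerically.

```bash
python3 - <<'E'
from h import *
import pickle
c=pickle.load(open("c6.pkl","rb"));c0=pickle.load(open("c0.pkl","rb"))
ax=np.array([.598,-.068])
h=onz(*c["wrist"][1:],283,330.4,.185);h2=onz(*c["side"][1:],200+293*.3,140+185*.3,.185)
for p in(h,h2): print(p.round(3),np.degrees(np.arctan2(*(p[:2]-ax)[::-1])))
a=np.radians(216.8)
for n in("side","scene"):
    I,K,W=c[n];J=c0[n][0]
    for r in(.068,.078,.09,.105,.12):
        o=[]
        for z in(.1,.13,.16,.18):
            u,v=proj(K,W,[*(ax+r*np.array([np.cos(a),np.sin(a)])),z]).round().astype(int)
            o.append((int(u),int(v),J[v-1:v+2,u-1:u+2].mean().round(),I[v-1:v+2,u-1:u+2].mean().round()))
        print(n,r,*[(x[0],x[1],float(x[2]),float(x[3])) for x in o])
E
```

```text
[ 0.511 -0.05   0.185] 168.57436920576606
[ 0.507 -0.05   0.185] 168.52770567961304
side 0.068 (282, 199, 96.0, 94.0) (283, 192, 92.0, 39.0) (283, 185, 82.0, 26.0) (283, 180, 118.0, 20.0)
side 0.078 (285, 198, 96.0, 35.0) (286, 191, 95.0, 36.0) (286, 184, 83.0, 21.0) (286, 179, 113.0, 20.0)
side 0.09 (289, 197, 95.0, 67.0) (289, 190, 95.0, 92.0) (290, 183, 87.0, 21.0) (290, 179, 87.0, 27.0)
side 0.105 (294, 196, 95.0, 92.0) (294, 190, 95.0, 92.0) (294, 183, 93.0, 63.0) (295, 178, 85.0, 27.0)
side 0.12 (298, 195, 95.0, 91.0) (299, 189, 94.0, 92.0) (299, 182, 94.0, 91.0) (300, 177, 91.0, 88.0)
scene 0.068 (259, 244, 121.0, 102.0) (258, 233, 59.0, 56.0) (258, 223, 38.0, 37.0) (258, 216, 38.0, 35.0)
scene 0.078 (254, 244, 120.0, 110.0) (254, 234, 127.0, 121.0) (253, 223, 137.0, 129.0) (253, 216, 128.0, 118.0)
scene 0.09 (249, 244, 105.0, 99.0) (249, 234, 120.0, 115.0) (248, 223, 137.0, 130.0) (248, 216, 122.0, 115.0)
scene 0.105 (243, 244, 74.0, 69.0) (242, 234, 122.0, 115.0) (241, 223, 132.0, 123.0) (241, 216, 122.0, 114.0)
scene 0.12 (236, 244, 69.0, 65.0) (235, 234, 112.0, 105.0) (235, 223, 122.0, 114.0) (234, 216, 122.0, 115.0)
```

The handle has turned about 180° and the visible flap pixels match the shut state at the start, so I'm handing in.

```bash
python3 -c "
from station import env
print(env.finish_job())"
```

```text
the job is handed in; nothing more can be done
None
```

I set the bottle in the cup, turned the turntable six clicks so it stands upright under the sensor, let go of the handle and handed the job in at about 15 s. The handle measured about 180° from its start. The parts of the flap I could see matched its shut position; the arm blocked the rest.

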